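# Hang a tool hanger on the workshop rail

### The job

Take the loose hanger with the two round glides, feed its glides into the open end of the tool rail and slide it along by feel, past the spring plunger, until it comes up against the stop. Press it home there with about 15 N, then let go, so that it stays caught by the plunger. Never force it in the rail, and leave the other things on the bench where they are.

Things in the scene. Friction and masses are not known exactly. Their poses are not given: they have to be found in the camera images.
- hanger_grip (a point): Centre of the grip of the loose hanger: an upright black block 20 mm (x) by 26 mm (y) by 70 mm high; this point is 55 mm above its underside, 15 mm below its top. z up; y is the way it slides in the rail (alike both ways); x points away from the glides. Two steel prongs reach 64 mm to +x at its foot. About 180 g. Stands on the bench before the rail's slot side, glides roughly towards the rail.
- hanger_glides (a point): Midpoint between the hanger's two white glides: 50 mm to -x and 15 mm below hanger_grip, same axes, on a steel neck 20 mm wide, 10 mm high. The glides are discs of 27 mm diameter, 10 mm thick (along x), side by side along y, centres 13.5 mm either side: 54 mm long in all. Between them the top of a bar lies 3 mm below the discs' tops: the dip that the plunger drops into.
- rail: Aluminium C-rail 400 by 36 by 20 mm, level on an upright board (440 long, top at 218 mm, back at x = -30 mm). Origin on the bench under the middle of its channel. y runs along it from the open end (-y) to the capped end (+y), x points out of the slot, z up. Centre line at z = 190 mm. The far end is closed by a cap. Pressing the hanger on it with over 30 N spoils it.
- rail_mouth (a point): Centre of the channel's opening at the open end, at (0, -200, 190) mm in the rail's frame, same axes: y points into the rail. The channel is 30 mm high and 14 mm deep (x), walls 3 mm; the slot in its +x face is 14 mm high, so that glides enter only here, with 1.5 mm play up and down, 2 mm in depth. Held in the rail, the grip block stands 30 mm clear of the slot face.
- rail_mid (a point): Middle of the channel, at (0, 0, 190) mm in the rail's frame. The spring catch is clamped on the rail at a place that changes and is not measured: plunger axis at y = -70 to +100 mm from here. Steel saddle and plunger knob on top (up to 47 mm above this height); its rubber stop block is inside the channel: with the front glide against the stop, hanger_glides is 0.5 mm past the plunger axis.
- plunger (a joint): Lift of the catch's spring plunger (m), 0 with nothing under it. Its round nose (10 mm diameter) hangs 8 mm below the channel's roof. The front glide lifts it 5 mm (up to 8 if the hanger is held high); passing takes a push of 2 to 5 N along the rail. Home, the nose rests in the dip between the glides, lifted about 2 mm, and the stop resists.
- wall_hook_centre (a point): Bystander: centre, 35 mm above the underside, of a loose wall hook with a like black block and steel prongs, but a flat steel screw plate (56 mm wide, 70 mm high) at its back and no neck or glides.
- holder: Bystander: low wooden candle holder, 220 mm (x) by 55 mm by 30 mm high, three round recesses on top. Origin at the centre of its underside.
- tin: Bystander: open steel tin, 70 mm diameter, 90 mm high. Origin at the centre of its underside.
Things that resemble listed ones, but are neither listed nor needed, are in the scene too. What is shaped like the part that bears hanger_grip but purple or yellow is not meant.

How it is judged:
By the outcome, as a careful person would: the job done as asked, in the order asked, and still so for the second after the job is handed in, with the robot touching nothing.
It also fails if it takes over 67 s, if anything falls off the work surface, if the arm or the gripper's body presses on something with over 40 N, if the wrist force passes 120 N, or if a joint passes its speed limit or range.

### The arm

A 7-joint arm with a two-finger parallel gripper is mounted at the origin on the work surface. World frame = base frame: x ahead of the robot, y to its left, z up, the work surface at z = 0. Lengths are in m, angles in degrees, forces in N, time in s.
With the tool pointing down it reaches from about 0.425 to 0.875 m from the base axis. Payload 4.7 kg.
Tool frame: the origin (TCP) lies midway between the tips of the shut fingers; the grasp point (between the pads) lies 19 mm behind it; z points along the fingers, y is the line along which they close (so a half turn about z gives the same grasp; the last joint's range is limited). The gripper opens to 87 mm and grips with 3 to 60 N. Pads are 19 mm wide; open, the fingers measure 117 mm over their backs; the gripper's body (75 mm by 190 mm) begins 51 mm behind the grasp point.
Start: joints at [0.808, 18.392, -4.016, 83.108, 1.295, 78.541, -3.26], TCP at [0.65, -0, 0.223] pointing down, gripper open.
Joint ranges: [-163.93, 163.93], [-17.29, 119.83], [-79.2, 71.16], [3.27, 140.29], [-89.18, 269.18], [5.43, 117.66], [-154.24, 154.24]. Speed limits (degrees/s): [147.25, 147.25, 180, 180, 180, 180, 180].

### API

Orientations are given as [roll, pitch, yaw] about the fixed x, y, z axes, in that order (R = Rz(yaw) Ry(pitch) Rx(roll)).
In Python, from workcell import r gives the robot as it stands.
- The arm moves only by the shell command python3 -m jog 'ROWS'. ROWS is JSON, a list of rows, each a list of 3 entries, a list of its own where there are three numbers: the shift along the tool's x, y, z in cm, then the turn, a rotation vector about the tool's x, y, z in rad, then the closure, from -1 (fully open) to 1 (shut). In form: [[[tx, ty, tz], [ax, ay, az], claw], ...]. A call has 1 to 12 rows; each row shifts and turns the commanded pose from where the row before left it, along the tool's axes as they then stand; what a row does not reach is not made up. A row lasts 1/12 s, in which the tool goes at most 41.7 mm and 7.16 degrees, less where a joint would pass 70% of its speed; a pose out of reach is approached as far as the arm can. A call with a gripper value outside its range is refused whole. The fingers move at their own pace and stop on an object; the grip force is fixed at half the most. Time passes only in rows, so rows that do not move let the fingers close. It gives the time, the measured TCP pose, the force, the opening and the grip force at its end, in the units of the state.
- r.sense(): the state, without advancing time (a new reading comes with each control period).
- r.snapshot(name): name is "scene" or "side" or "wrist"; returns a dict with "frame" (384x512x3 uint8, red, green, blue), "z_map" (384x512 float32, m along the optical axis (not along the pixel's ray), 0 where there is no reading), "K" (3x3 intrinsics, pixels), "T" (4x4, takes a point from camera to world coordinates). Camera axes: x right, y down, z forward; pixel columns grow to the right and rows downward; lengths in m; the calibration is good to about 2 mm. A picture is of the moment at which its call begins.
- r.close_job(): hands the job in; it is judged then, once.
Trained networks look in a picture, given as the dict that the camera call returned (one of the last four; its "shot" number tells which), for a name from the list of things; names that differ only in an ending like _2 or _b are one class to them, and where a whole thing is asked for, a point or a joint stands for the part that bears it (a point fixed in the world has none). Each returns a list of dicts, best first, with "confidence" (0 to 1); they miss things now and then, are a little off and sometimes report something else, mostly with a low value. They report only what shows in the picture. A call takes as long as a camera call. They do not tell look-alikes from the thing itself.
- r.silhouettes(target, picture): "mask" (384x512 bool, what is visible of it) and "uv" ([column, row] in pixels, amid what is visible of it).
The state is a dict: "clock": time; "joint_pos": joint angles; "dq": joint speeds; "tau": joint torques, N m; "tcp_pos": TCP position; "orientation": TCP orientation; "ft_force": force on the tool from outside, world axes, zero at the start; "wrist_torque": the same for the moment, N m; "opening": opening from 0.0 (shut) to 1.0 (fully open); "finger_force": force on a finger pad.
Only numpy, scipy, OpenCV 4.12 (cv2) and the standard library are available. Lean on these libraries where they do the work, as an engineer would, in place of code of your own. Each camera call takes 0.05 s, during which the arm holds its last target. There are 200 camera calls.

## Working session

There is one attempt and no reset: what is moved stays moved. The work goes in short steps, Python scripts to look and compute and a shell command to move; the robot and the scene stay as the last step left them, time stands still between calls to the robot, and variables do not carry over. Pictures are saved under pics/ and viewed, at most 10 in all, crops included, and the job is handed in when it is done.

```bash
mkdir -p pics
cat > h.py <<'E'
import numpy as np, cv2
from workcell import r
def cloud(s):
    z=s["z_map"]; v,u=np.indices(z.shape); K=s["K"]
    p=np.stack([(u-K[0,2])/K[0,0]*z,(v-K[1,2])/K[1,1]*z,z],-1)
    w=p@s["T"][:3,:3].T+s["T"][:3,3]; w[z<=0]=np.nan
    return w
def save(s,name,crop=None,f=1):
    im=s["frame"][:,:,::-1]
    if crop: a,b,c,d=crop; im=im[b:d,a:c]
    cv2.imwrite("pics/"+name,cv2.resize(im,None,fx=f,fy=f,interpolation=cv2.INTER_CUBIC))
E
python3 - <<'E'
from h import *
ims=[]
for n in("scene","side"):
    s=r.snapshot(n); w=cloud(s); np.savez(n+".npz",w=w,f=s["frame"]); print(n,s["T"][:3,3].round(3))
    save(s,n+".png",None,1.5)
    for t in("hanger_grip","hanger_glides","rail","wall_hook_centre","holder","tin"):
        for d in r.silhouettes(t,s)[:4]:
            m=d["mask"]; q=w[m]; print(t,round(d["confidence"],2),np.round(d["uv"]),np.nanmin(q,0).round(3),np.nanmax(q,0).round(3),np.nanmedian(q,0).round(3))
E
```

```text
scene [ 1.15  -0.41   0.991]
hanger_grip 0.82 [330. 129.] [ 0.361  0.326 -0.006] [0.488 0.443 0.072] [0.435 0.362 0.038]
hanger_grip 0.73 [282. 238.] [ 0.626 -0.062 -0.006] [0.747 0.017 0.072] [ 0.689 -0.03   0.042]
hanger_grip 0.66 [313. 200.] [ 0.567 -0.021 -0.007] [0.739 0.175 0.293] [0.647 0.114 0.041]
hanger_grip 0.57 [368. 229.] [ 0.754  0.125 -0.006] [0.838 0.232 0.072] [0.795 0.174 0.044]
hanger_glides 0.91 [282. 238.] [ 0.601 -0.062 -0.006] [0.747 0.033 0.072] [ 0.684 -0.029  0.043]
hanger_glides 0.75 [369. 235.] [ 0.744  0.125 -0.006] [0.84  0.248 0.072] [0.801 0.177 0.04 ]
hanger_glides 0.68 [310. 206.] [ 0.583  0.083 -0.007] [0.707 0.167 0.072] [0.65  0.113 0.04 ]
hanger_glides 0.59 [327. 131.] [ 0.361  0.322 -0.006] [0.488 0.44  0.072] [0.436 0.361 0.038]
rail 0.61 [222. 169.] [ 0.243 -0.174 -0.005] [0.521 0.209 0.228] [ 0.455 -0.07   0.129]
rail 0.43 [139. 285.] [ 0.467 -0.483 -0.006] [ 0.658 -0.269  0.034] [ 0.579 -0.384  0.026]
wall_hook_centre 0.93 [235. 261.] [ 0.6   -0.192 -0.006] [ 0.72  -0.125  0.073] [ 0.665 -0.162  0.04 ]
holder 0.89 [138. 284.] [ 0.468 -0.483 
[... 661 characters left out ...]
0.073 -0.003] [0.702 0.16  0.073] [0.638 0.125 0.044]
hanger_glides 0.91 [291. 341.] [ 0.371  0.326 -0.   ] [0.487 0.42  0.073] [0.432 0.378 0.045]
hanger_glides 0.88 [178. 250.] [ 0.742  0.097 -0.002] [0.835 0.24  0.074] [0.784 0.188 0.044]
hanger_glides 0.44 [288. 162.] [ 0.496 -0.522 -0.003] [ 0.653 -0.269  0.035] [ 0.566 -0.36   0.027]
rail 0.9 [314. 232.] [ 0.354 -0.521 -0.004] [0.524 0.266 0.231] [0.418 0.178 0.206]
rail 0.67 [249. 192.] [ 0.635 -0.17  -0.002] [ 0.716 -0.128  0.073] [ 0.656 -0.147  0.031]
wall_hook_centre 0.72 [247. 193.] [ 0.635 -0.264 -0.002] [ 0.722 -0.126  0.073] [ 0.659 -0.148  0.025]
tin 0.79 [228. 318.] [0.544 0.326 0.001] [0.612 0.396 0.094] [0.579 0.359 0.06 ]
```

View pics/scene.png

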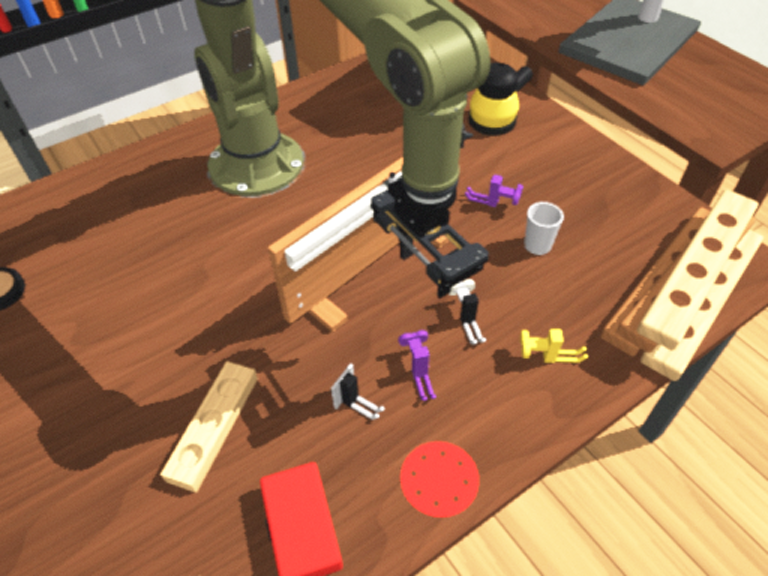

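View pics/side.png

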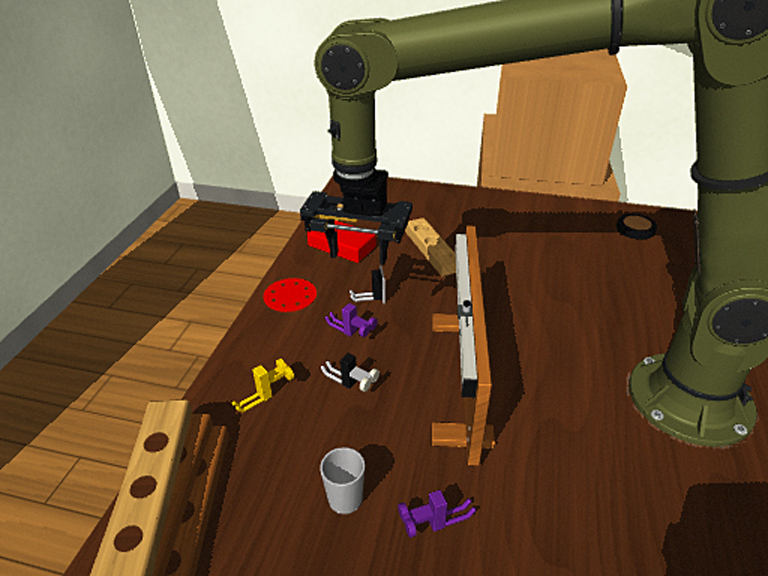

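Run:
```python
from h import *
W=[np.load(n+".npz") for n in("scene","side")]
for n,d in zip(("scene","side"),W):
    w,f=d["w"].reshape(-1,3),d["f"].reshape(-1,3).astype(int)
    # hanger black top
    near=(abs(w[:,0]-.645)<.08)&(abs(w[:,1]-.118)<.06)
    top=near&(w[:,2]>.062)&(w[:,2]<.08)&(f.max(1)<70)
    rt=cv2.minAreaRect(w[top][:,:2].astype(np.float32)*1000); print(n,"grip top",top.sum(),w[top].mean(0).round(4),rt)
    wh=near&(f.min(1)>150)&(w[:,2]>.01)
    gl=wh&(w[:,2]>.03)
    if gl.sum(): print("glide",gl.sum(),w[gl].mean(0).round(4),w[gl].min(0).round(3),w[gl].max(0).round(3), cv2.minAreaRect(w[gl][:,:2].astype(np.float32)*1000))
    pr=wh&(w[:,2]<.03); print("low white",pr.sum(),w[pr].mean(0).round(4) if pr.sum() else 0)
    # rail
    reg=(w[:,0]>.3)&(w[:,0]<.56)&(w[:,1]>-.22)&(w[:,1]<.3)
    rt=reg&(w[:,2]>.202)&(w[:,2]<.213)&(f.min(1)>120)
    if rt.sum()>20: print("rail top",rt.sum(),w[rt][:,2].mean(), cv2.minAreaRect(w[rt][:,:2].astype(np.float32)*1000))
    rt=reg&(w[:,2]>.215)&(w[:,2]<.223)&(f[:,0]-f[:,2]>40)
    if rt.sum()>20: print("board top",rt.sum(),w[rt][:,2].mean(), cv2.minAreaRect(w[rt][:,:2].astype(np.float32)*1000),w[rt][:,:2].min(0),w[rt][:,:2].max(0))
    rt=reg&(w[:,2]>.175)&(w[:,2]<.206)&(f.min(1)>100)
    print("rail face",rt.sum(), cv2.minAreaRect(w[rt][:,:2].astype(np.float32)*1000))
    rt=reg&(w[:,2]>.222)&(w[:,2]<.245)
    print("knob",rt.sum(),w[rt].mean(0),w[rt].max(0))
a=cv2.resize(W[0]["f"][170:260,220:400],None,fx=4,fy=4); b=cv2.resize(W[1]["f"][140:300,200:340],None,fx=2.25,fy=2.25)
b2=np.zeros((360,720-0,3),np.uint8); b2[:b.shape[0],:b.shape[1]]=b
cv2.imwrite("pics/crop.png",np.hstack([cv2.resize(a,(450,225)) if 0 else a[:, :480], b])[:,:,::-1])
```

```text
scene grip top 52 [0.6482 0.1113 0.0676] ((648.9319458007812, 112.62989807128906), (23.604963302612305, 19.417884826660156), 85.02729797363281)
glide 115 [0.6064 0.1297 0.0445] [0.594 0.111 0.031] [0.626 0.154 0.058] ((609.3594970703125, 132.40809631347656), (30.80550193786621, 42.73262405395508), 3.339940071105957)
low white 16 [0.6868 0.0965 0.0173]
rail top 665 0.20656529040165464 ((442.8547058105469, -11.244384765625), (41.496246337890625, 288.87408447265625), 10.194310188293457)
board top 444 0.21655597212310776 ((434.49658203125, -19.313034057617188), (23.37383460998535, 313.0274658203125), 9.511937141418457) [ 0.39848095 -0.17295999] [0.46818106 0.13391332]
rail face 588 ((452.3600158691406, -16.426498413085938), (26.171762466430664, 277.1676330566406), 10.92416000366211)
knob 16 [0.43557027 0.08814851 0.22588046] [0.44002885 0.09441833 0.22823464]
side grip top 66 [0.6437 0.1188 0.0692] ((644.8547973632812, 117.52682495117188), (26.88709259033203, 22.30177116394043), 69.26288604736328)
glide 113 [0.6133 0.133  0.0472] [0.589 0.114 0.036] [0.638 0.16  0.057] ((616.139404296875, 133.85240173339844), (44.68445587158203, 44.611427307128906), 74.45393371582031)
low white 20 [0.6954 0.1007 0.0161]
rail top 667 0.20862654312572038 ((441.2373962402344, 48.14491271972656), (20.15829086303711, 402.3940734863281), 10.025873184204102)
board top 837 0.218480981183383 ((421.3623352050781, 44.97865295410156), (20.335216522216797, 442.7985534667969), 10.030172348022461) [ 0.37418067 -0.17233888] [0.46670318 0.26374301]
rail face 97 ((442.6835021972656, 39.22334289550781), (19.907197952270508, 384.3209533691406), 10.029376983642578)
knob 27 [0.43077524 0.09478251 0.22683565] [0.4400342  0.14112605 0.23068791]
```

View pics/crop.png

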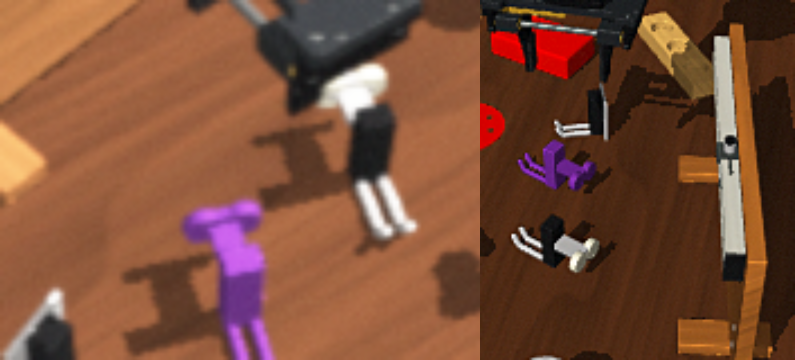

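The thing wanted is the black hanger with white glides at scene pixel (312,203). Its look-alikes are purple at (278,243) and (330,127), yellow at (367,230), and the black wall hook with the flat plate at (233,257). The crop confirms round white glides on the black block. The rail's yaw is about 10°, with its origin near (0.441, 0.048) and its mouth near (0.476, -0.149).

```bash
python3 -m jog '[[[-0.4,-2.9,1.5],[0,0,0],-1],[[0,-2.9,1.5],[0,0,0],-1],[[0,-2.9,1.5],[0,0,0],-1],[[0,-2.8,1.5],[0,0,0],-1],[[0,0,0],[0,0,0.096],-1],[[0,0,0],[0,0,0.096],-1],[[0,0,0],[0,0,0.096],-1],[[0,0,0],[0,0,0.096],-1],[[0,0,0],[0,0,0],-1],[[0,0,0],[0,0,0],-1]]'
python3 - <<'E'
from h import *
print(r.sense()["orientation"])
s=r.snapshot("wrist"); w=cloud(s).reshape(-1,3); f=s["frame"].reshape(-1,3).astype(int)
save(s,"w1.png",None,1.2)
near=(abs(w[:,0]-.645)<.08)&(abs(w[:,1]-.118)<.06)
top=near&(w[:,2]>.064)&(w[:,2]<.08)&(f.max(1)<90)
print(top.sum(),w[top].mean(0),cv2.minAreaRect(w[top][:,:2].astype(np.float32)*1000))
gl=near&(f.min(1)>130)&(w[:,2]>.035)&(w[:,2]<.06)
print(gl.sum(),w[gl].max(0),cv2.minAreaRect(w[gl][:,:2].astype(np.float32)*1000))
pr=near&(f.min(1)>110)&(w[:,2]>.003)&(w[:,2]<.03); print(pr.sum(),w[pr].mean(0))
E
```

```text
clock: 1.53
tcp_pos: [0.5351, -0.004, 0.1627]
orientation: [180.0, -0.0, 68.2]
ft_force: [-0.1, 0.7, -0.3]
opening: 0.998
finger_force: 0.0
[ 1.79981166e+02 -3.90948297e-03  6.81548950e+01]
616 [0.64280239 0.11194108 0.06872524] ((643.4036865234375, 114.47627258300781), (25.500972747802734, 19.742013931274414), 69.25225067138672)
1737 [0.64830198 0.15323488 0.05420819] ((621.4642333984375, 119.92900085449219), (47.09657287597656, 64.27519989013672), 69.51105499267578)
784 [0.682957   0.09883315 0.00927081]
```

View pics/w1.png

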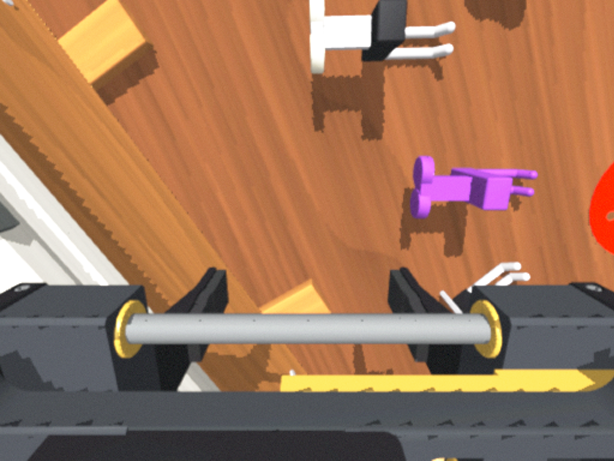

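```bash
python3 -m jog '[[[3,1.13,0],[0,0,0],-1],[[3,1.13,0],[0,0,0],-1],[[3,1.13,0],[0,0,0],-1],[[3,1.13,0],[0,0,0],-1],[[3,1.12,0],[0,0,0],-1],[[0,0,0],[0,0,-0.122],-1],[[0,0,0],[0,0,-0.122],-1],[[0,0,0],[0,0,-0.122],-1],[[0,0,0],[0,0,-0.122],-1],[[0,0,0],[0,0,-0.122],-1],[[0,0,0],[0,0,-0.122],-1],[[0,0,0],[0,0,-0.122],-1]]'
python3 -m jog '[[[0,0,0],[0,0,-0.122],-1],[[0,0,0],[0,0,-0.122],-1],[[0,0,0],[0,0,-0.122],-1],[[0,0,0],[0,0,-0.122],-1],[[0,0,0],[0,0,-0.122],-1],[[0,0,0],[0,0,-0.122],-1],[[0,0,0],[0,0,-0.003],-1],[[0,0,0],[0,0,0],-1],[[0,0,0],[0,0,0],-1]]'
cat > g.py <<'E'
from h import *
def look(n):
    s=r.snapshot("wrist"); w=cloud(s).reshape(-1,3); f=s["frame"].reshape(-1,3).astype(int)
    save(s,n,None,1.2)
    near=(abs(w[:,0]-.645)<.08)&(abs(w[:,1]-.118)<.06)
    top=near&(w[:,2]>.066)&(w[:,2]<.075)&(f.max(1)<90)
    print(top.sum(),w[top].mean(0),cv2.minAreaRect(w[top][:,:2].astype(np.float32)*1000))
    gl=near&(f.min(1)>130)&(w[:,2]>.035)&(w[:,2]<.06)
    print(gl.sum(),cv2.minAreaRect(w[gl][:,:2].astype(np.float32)*1000))
    st=r.sense();print(st["joint_pos"],st["tcp_pos"],st["orientation"])
E
python3 -c "from g import *; look('w2.png')"
```

```text
clock: 2.58
tcp_pos: [0.6436, 0.1139, 0.1624]
orientation: [-180.0, -0.0, 117.4]
ft_force: [0.3, -0.1, -0.3]
opening: 0.998
finger_force: 0.0
clock: 3.33
tcp_pos: [0.6435, 0.1138, 0.1625]
orientation: [-180.0, -0.0, 158.9]
ft_force: [0.0, 0.1, 0.6]
opening: 1.001
finger_force: 0.0
472 [0.64269535 0.11529577 0.06906526] ((643.1498413085938, 114.88903045654297), (24.54681968688965, 18.71324920654297), 69.74578857421875)
1231 ((613.9119262695312, 126.44296264648438), (51.46757507324219, 45.352962493896484), 69.44883728027344)
[  3.25015622  21.94486603 -20.1086935   86.52116201   7.7275595
  72.90487983  51.14449472] [0.64351626 0.11387803 0.1625032 ] [-1.79996686e+02 -7.58800888e-04  1.58936022e+02]
```

View pics/w2.png

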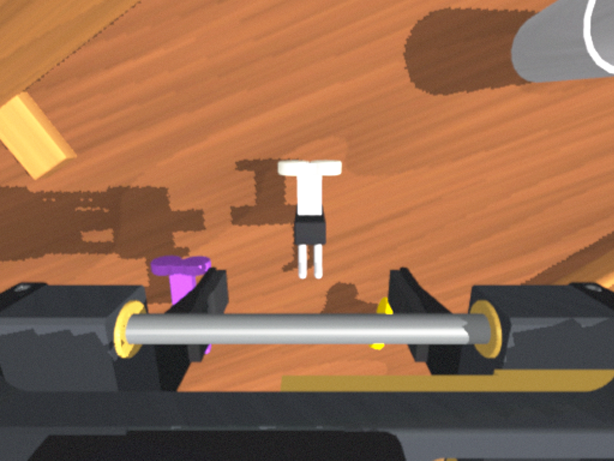

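```bash
python3 -m jog '[[[0,0,2.7],[0,0,0],-0.3],[[0,0,2.7],[0,0,0],-0.3],[[0,0,2.7],[0,0,0],-0.3],[[0,0,2.4],[0,0,0],-0.3],[[0,0,1.2],[0,0,0],-0.3],[[0,0,0.6],[0,0,0],-0.3],[[0,0,0.3],[0,0,0],-0.3],[[0,0,0],[0,0,0],0],[[0,0,0],[0,0,0],0.2],[[0,0,0],[0,0,0],0.5],[[0,0,0],[0,0,0],1],[[0,0,0],[0,0,0],1]]'
python3 -m jog '[[[0,0,0],[0,0,0],1],[[0,0,0],[0,0,0],1],[[0,0,0],[0,0,0],1],[[0,0,0],[0,0,0],1]]'
```

```text
clock: 4.38
tcp_pos: [0.6441, 0.114, 0.0376]
orientation: [180.0, 0.1, 159.0]
ft_force: [-0.3, -0.1, 0.3]
opening: 0.356
finger_force: 0.0
clock: 4.72
tcp_pos: [0.6441, 0.1141, 0.0373]
orientation: [180.0, 0.1, 159.0]
ft_force: [-0.9, 0.4, 3.3]
opening: 0.3
finger_force: 29.7
```

```bash
python3 -m jog '[[[0,0,-1.5],[0,0,0],1],[[0,0,-3],[0,0,0],1],[[0,0,-3.5],[0,0,-0.108],1],[[0,0,-3.5],[0,0,-0.108],1],[[0,0,-3.5],[0,0,-0.108],1],[[0,0,0],[0,0,-0.108],1],[[0,0,0],[0,0,-0.109],1],[[0,0,0],[0,0,0],1]]'
python3 -m jog '[[[1,-1.89,0],[0,0,0],1],[[1.61,-2.7,0],[0,0,0],1],[[1.61,-2.7,0],[0,0,0],1],[[1.61,-2.7,0],[0,0,0],1],[[1.61,-2.7,0],[0,0,0],1],[[1.61,-2.7,0],[0,0,0],1],[[1.61,-2.7,0],[0,0,0],1],[[1.61,-2.7,0],[0,0,0],1],[[1.61,-2.7,0],[0,0,0],1],[[1.61,-2.7,0],[0,0,0],1],[[1,-2.7,0],[0,0,0],1],[[0,0,0],[0,0,0],1]]'
cat > q.py <<'E'
from h import *
import sys
O=np.array([.4412,.0481]);a=np.deg2rad(10.03);c,s_=np.cos(a),np.sin(a)
def rail(w):
    d=w[...,:2]-O
    return np.stack([d[...,0]*c+d[...,1]*s_,-d[...,0]*s_+d[...,1]*c,w[...,2]],-1)*[1000,1000,1000]
def tcp():
    st=r.sense(); return rail(np.array(st["tcp_pos"])).round(1),np.round(st["orientation"],2),np.round(st["ft_force"],1)
E
python3 - <<'E'
from q import *
print(*tcp(),r.sense()["joint_pos"].__repr__())
ims=[]
for n in("scene","side","wrist"):
    s=r.snapshot(n); w=rail(cloud(s)); np.savez("a_"+n+".npz",w=w,f=s["frame"]); ims.append(s["frame"])
    f=s["frame"].astype(int); m=(f.min(2)>110)&(w[...,1]>-330)&(w[...,1]<-205)&(abs(w[...,0])<45)&(w[...,2]>168)&(w[...,2]<215)
    if m.sum(): print(n,m.sum(),np.percentile(w[m],[0,5,50,95,100],axis=0).round(1).tolist())
a=cv2.resize(np.hstack(ims[:2]),None,fx=.78,fy=.78)
b=ims[2]
cv2.imwrite("pics/a.png",np.vstack([np.hstack([cv2.resize(ims[0][100:300,120:320],(400,400)),cv2.resize(ims[1][60:260,200:400],(400,400))])])[:,:,::-1])
cv2.imwrite("pics/aw.png",cv2.resize(b,(614,461))[:,:,::-1])
E
```

```text
clock: 5.38
tcp_pos: [0.6433, 0.1136, 0.1865]
orientation: [-180.0, -0.0, -169.8]
ft_force: [-1.2, 0.0, -2.8]
opening: 0.292
finger_force: 29.7
clock: 6.38
tcp_pos: [0.5283, -0.2075, 0.1855]
orientation: [-179.8, -0.2, -170.7]
ft_force: [-0.4, -1.3, -1.5]
opening: 0.303
finger_force: 29.5
[  41.2 -266.9  185.5] [-179.8    -0.2  -170.71] [-0.4 -1.3 -1.5] array([ 32.23750318,  10.4036818 , -15.30639756,  97.55395153,
         3.14428236,  72.52350606, 115.51239511])
scene 17 [[-9.6, -291.9, 180.0], [-5.4, -291.4, 181.2], [-0.3, -246.5, 187.5], [1.4, -241.4, 193.2], [1.7, -240.4, 194.3]]
side 15 [[-9.9, -268.6, 188.7], [-9.8, -268.4, 189.2], [-5.7, -240.4, 197.8], [-1.8, -231.9, 201.0], [0.0, -231.1, 201.3]]
wrist 3770 [[-11.5, -283.7, 176.8], [-10.3, -277.4, 188.3], [-0.7, -258.4, 192.7], [30.9, -238.1, 200.1], [35.2, -231.6, 201.7]]
```

View pics/a.png

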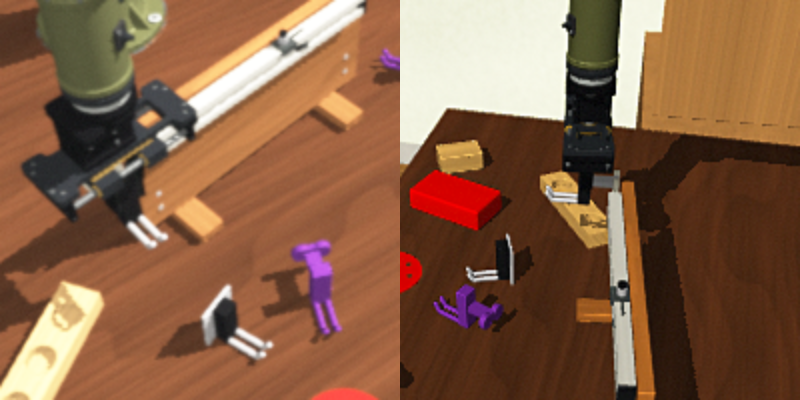

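View pics/aw.png

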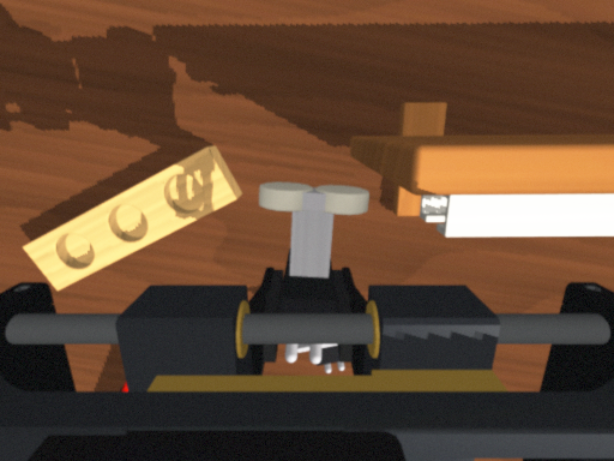

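```bash
cat > m.py <<'E'
from q import *
def measure():
    s=r.snapshot("wrist"); w=rail(cloud(s)); f=s["frame"].astype(int)
    print(*tcp())
    gray=(f.max(2)-f.min(2)<45)&(f.min(2)>70)
    st=r.sense(); t=rail(np.array(st["tcp_pos"]))
    d=w-t
    # rail top
    m=gray&(w[...,1]>-205)&(w[...,1]<-60)&(w[...,2]>204)&(w[...,2]<212)&(abs(w[...,0])<16)
    R=w[m]; 
    if len(R): 
        ys=np.arange(-200,-80,6); 
        fr=np.array([[y+3,*np.percentile(R[(R[:,1]>y)&(R[:,1]<=y+6),0],[1,99])] for y in ys if ((R[:,1]>y)&(R[:,1]<=y+6)).sum()>20])
        print("railtop",m.sum(),"z",np.median(R[:,2]).round(2),"ymin",np.percentile(R[:,1],.5).round(1),"xback/front",fr[:,1:].mean(0).round(2),"slope deg",np.degrees(np.polyfit(fr[:,0],fr[:,2],1)[0]).round(2),np.degrees(np.polyfit(fr[:,0],fr[:,1],1)[0]).round(2))
    # glide tops
    m=gray&(abs(d[...,1])<32)&(d[...,0]<-36)&(d[...,0]>-64)&(d[...,2]>5)&(d[...,2]<25)
    G=w[m]
    print("glides",m.sum(),"y",np.percentile(G[:,1],[.5,99.5]).round(1),"x",np.percentile(G[:,0],[1,99]).round(1))
    for sg in(-1,1):
        k=G[abs(G[:,1]-t[1]-sg*13.5)<5]; z=np.percentile(k[:,2],[50,97]); k2=k[k[:,2]>z[1]-2]
        print(" disc",sg,len(k),"topz",z.round(1),"x",np.percentile(k2[:,0],[2,98]).round(1),k2[:,0].mean().round(2))
    # neck
    m=gray&(abs(d[...,1])<14)&(d[...,0]<-14)&(d[...,0]>-38)&(d[...,2]>2)&(d[...,2]<16)
    N=w[m]; A=np.c_[N[:,:2]-N[:,:2].mean(0),np.ones(len(N))]; co=np.linalg.lstsq(A,N[:,2],rcond=None)[0]
    xs=np.unique(N[:,0].round(-0)); mid=[(x,(N[abs(N[:,0]-x)<1,1].min()+N[abs(N[:,0]-x)<1,1].max())/2) for x in xs]
    mid=np.array(mid); print("neck",m.sum(),"z",N[:,2].mean().round(2),"tilt dz/dx,dz/dy deg",np.degrees(co[:2]).round(2),"yaw deg",np.degrees(np.polyfit(mid[:,0],mid[:,1],1)[0]).round(2))
E
python3 -c "from m import *; measure()"
```

```text
[  45.8 -258.   185.7] [ 1.7990e+02 -6.0000e-02 -1.6999e+02] [-0.2  0.3 -2.1]
railtop 4987 z 207.15 ymin -199.8 xback/front [-9.39  8.88] slope deg -0.13 0.43
glides 2181 y [-281.8 -230.7] x [-10.1   9.5]
 disc -1 358 topz [199.5 200.9] x [-9.5 -0.5] -5.0
 disc 1 431 topz [199.5 201.1] x [-8.1  1.1] -3.49
neck 1285 z 192.18 tilt dz/dx,dz/dy deg [0.44 0.58] yaw deg -3.46
```

```bash
python3 -m jog '[[[-0.42,0,-0.16],[0,0,0],1],[[0,0,0],[0,0,-0.058],1],[[0,1,0],[0,0,0],1],[[0,1,0],[0,0,0],1],[[0,0,0],[0,0,0],1],[[0,0,0],[0,0,0],1],[[0,0,0],[0,0,0],1],[[0,0,0],[0,0,0],1],[[0,0,0],[0,0,0],1],[[0,0,0],[0,0,0],1]]'
python3 -c "from m import *; measure()"
```

```text
clock: 7.42
tcp_pos: [0.5309, -0.1795, 0.1881]
orientation: [-180.0, -0.0, -166.7]
ft_force: [0.2, -1.0, -1.8]
opening: 0.302
finger_force: 29.5
[  48.7 -239.7  188.1] [-180.     -0.   -166.68] [ 0.4  0.5 -2.2]
railtop 6091 z 207.14 ymin -199.7 xback/front [-9.74  8.71] slope deg -0.05 0.15
glides 2149 y [-265.6 -214.3] x [-5.6 12.2]
 disc -1 390 topz [202.1 203.5] x [-5.2  3.8] -0.76
 disc 1 391 topz [202.3 203.7] x [-5.4  3.8] -0.8
neck 1283 z 194.81 tilt dz/dx,dz/dy deg [0.7  0.78] yaw deg 0.02
```

```bash
python3 -m jog '[[[0,0,0.08],[0,0,0],1],[[-0.03,0.5,0],[0,0,0],1],[[-0.03,0.5,0],[0,0,0],1],[[-0.02,0.3,0],[0,0,0],1],[[-0.01,0.2,0],[0,0,0],1],[[-0.01,0.2,0],[0,0,0],1],[[-0.01,0.2,0],[0,0,0],1],[[-0.01,0.2,0],[0,0,0],1]]'
python3 -c "from m import *; measure()"
```

```text
clock: 8.13
tcp_pos: [0.5273, -0.1582, 0.1874]
orientation: [-180.0, 0.0, -166.6]
ft_force: [0.4, 0.4, -1.1]
opening: 0.299
finger_force: 29.5
[  48.9 -217.7  187.4] [ 1.7999e+02  1.0000e-02 -1.6661e+02] [ 0.2  1.  -1.3]
railtop 7496 z 207.14 ymin -199.5 xback/front [-9.47  8.72] slope deg -0.04 0.8
glides 2962 y [-243.6 -185.9] x [-9.4 12.5]
 disc -1 398 topz [201.3 202.9] x [-5.   3.9] -0.67
 disc 1 458 topz [201.8 207.4] x [-9.6  8.1] -0.92
neck 1279 z 194.09 tilt dz/dx,dz/dy deg [0.45 0.75] yaw deg 0.0
```

```bash
python3 -m jog '[[[-0.01,0.25,0],[0,0,0],1],[[-0.02,0.25,0],[0,0,0],1],[[-0.01,0.25,0],[0,0,0],1],[[-0.02,0.25,0],[0,0,0],1],[[-0.01,0.25,0],[0,0,0],1],[[-0.02,0.25,0],[0,0,0],1]]'
python3 -m jog '[[[-0.01,0.25,0],[0,0,0],1],[[-0.02,0.25,0],[0,0,0],1],[[-0.01,0.25,0],[0,0,0],1],[[-0.02,0.25,0],[0,0,0],1],[[-0.01,0.25,0],[0,0,0],1],[[-0.02,0.25,0],[0,0,0],1],[[-0.01,0.25,0],[0,0,0],1],[[-0.02,0.25,0],[0,0,0],1]]'
python3 - <<'E'
from q import *
print(*tcp(),r.sense()["wrist_torque"])
d=np.load("a_side.npz"); w=d["w"]; f=d["f"].astype(int)
m=(w[...,2]>212)&(w[...,2]<245)&(abs(w[...,0])<22)&(w[...,1]>-150)&(w[...,1]<150)&(f.max(2)-f.min(2)<35)
p=w[m]; print(m.sum(),np.percentile(p,[1,50,99],axis=0).round(1)); k=p[p[:,2]>226]; print(len(k),np.percentile(k,[1,50,99],axis=0).round(1))
E
```

```text
clock: 8.68
tcp_pos: [0.5247, -0.1433, 0.1874]
orientation: [-180.0, 0.0, -166.6]
ft_force: [-0.3, 0.1, -2.0]
opening: 0.302
finger_force: 29.5
clock: 9.35
tcp_pos: [0.5212, -0.1236, 0.1874]
orientation: [-180.0, 0.0, -166.6]
ft_force: [-0.6, -0.7, -1.7]
opening: 0.302
finger_force: 29.5
[  48.9 -183.   187.4] [-180.      0.   -166.64] [-0.6 -0.7 -1.7] [ 0.11428022 -0.0185336  -0.02592   ]
82 [[-10.   16.5 212.1]
 [  1.3  48.9 215.1]
 [ 13.9  91.2 231.7]]
18 [[ -5.5  39.8 226.3]
 [ -0.5  46.7 229.3]
 [  4.8  49.7 232. ]]
```

```bash
python3 -m jog '[[[-0.03,0.5,0],[0,0,0],1],[[-0.04,0.7,0],[0,0,0],1],[[-0.05,0.8,0],[0,0,0],1],[[-0.04,0.8,0],[0,0,0],1],[[-0.05,0.8,0],[0,0,0],1],[[-0.04,0.8,0],[0,0,0],1],[[-0.05,0.8,0],[0,0,0],1],[[-0.05,0.8,0],[0,0,0],1],[[-0.04,0.8,0],[0,0,0],1],[[-0.04,0.7,0],[0,0,0],1],[[-0.03,0.5,0],[0,0,0],1],[[-0.01,0.2,0],[0,0,0],1]]'
python3 - <<'E'
from m import *
measure()
E
```

```text
clock: 10.35
tcp_pos: [0.5068, -0.0419, 0.1874]
orientation: [180.0, 0.0, -166.6]
ft_force: [-0.2, 0.7, -1.9]
opening: 0.302
finger_force: 29.5
[  48.9 -100.1  187.4] [ 1.7999e+02  1.0000e-02 -1.6657e+02] [-0.2  0.6 -2.4]
railtop 9388 z 207.18 ymin -198.9 xback/front [-9.68  8.67] slope deg 0.03 -0.07
glides 4273 y [-131.9  -68.4] x [-9.8  8.8]
 disc -1 668 topz [207.2 208.4] x [-9.5  8.3] -0.78
 disc 1 655 topz [207.2 208.3] x [-9.6  8.4] -0.63
neck 1169 z 194.12 tilt dz/dx,dz/dy deg [0.55 0.28] yaw deg 0.1
```

```bash
python3 -m jog '[[[-0.03,0.5,0],[0,0,0],1],[[-0.04,0.7,0],[0,0,0],1],[[-0.05,0.8,0],[0,0,0],1],[[-0.04,0.8,0],[0,0,0],1],[[-0.05,0.8,0],[0,0,0],1],[[-0.05,0.8,0],[0,0,0],1],[[-0.05,0.8,0],[0,0,0],1],[[-0.05,0.8,0],[0,0,0],1],[[-0.04,0.7,0],[0,0,0],1],[[-0.03,0.5,0],[0,0,0],1],[[-0.01,0.3,0],[0,0,0],1]]'
python3 - <<'E'
from q import *
print(*tcp())
s=r.snapshot("wrist"); w=rail(cloud(s))
p=w[(w[...,2]>218)&(w[...,2]<245)&(abs(w[...,0])<20)&(w[...,1]>-20)&(w[...,1]<110)]
for lo,hi in((218,224),(224,230),(230,236),(236,242)):
    k=p[(p[:,2]>lo)&(p[:,2]<=hi)]; print(lo,len(k),np.percentile(k,[1,50,99],axis=0).round(1).tolist() if len(k) else '')
E
```

```text
clock: 11.32
tcp_pos: [0.4937, 0.032, 0.1874]
orientation: [-180.0, 0.0, -166.6]
ft_force: [0.1, -0.5, -1.8]
opening: 0.303
finger_force: 29.5
[ 48.9 -25.  187.4] [-1.8000e+02  1.0000e-02 -1.6658e+02] [ 0.1 -0.5 -1.8]
218 507 [[-19.9, -18.2, 218.0], [-12.6, 38.0, 218.7], [4.8, 89.5, 223.3]]
224 681 [[-7.3, 36.6, 224.2], [-1.5, 42.0, 227.9], [4.5, 48.8, 229.3]]
230 2 [[-4.9, 40.1, 230.1], [-3.4, 41.1, 230.1], [-1.9, 42.1, 230.1]]
236 0
```

```bash
python3 -m jog '[[[-0.03,0.5,0],[0,0,0],1],[[-0.03,0.6,0],[0,0,0],1],[[-0.04,0.7,0],[0,0,0],1],[[-0.03,0.6,0],[0,0,0],1],[[-0.03,0.5,0],[0,0,0],1],[[-0.02,0.3,0],[0,0,0],1],[[-0.01,0.2,0],[0,0,0],1],[[0,0,0],[0,0,0],1]]'
python3 -m jog '[[[-0.01,0.15,0],[0,0,0],1],[[-0.01,0.15,0],[0,0,0],1],[[-0.01,0.15,0],[0,0,0],1],[[-0.01,0.15,0],[0,0,0],1]]'
python3 -c "from q import *; print(*tcp())"
```

```text
clock: 12.03
tcp_pos: [0.4878, 0.065, 0.1874]
orientation: [-180.0, 0.0, -166.6]
ft_force: [0.5, 0.3, -1.8]
opening: 0.3
finger_force: 29.5
clock: 12.37
tcp_pos: [0.4869, 0.0704, 0.1874]
orientation: [-180.0, 0.0, -166.7]
ft_force: [0.2, 0.2, -0.7]
opening: 0.301
finger_force: 29.5
[ 48.9  14.  187.4] [-1.8000e+02  1.0000e-02 -1.6666e+02] [ 0.2  0.2 -0.7]
```

```bash
python3 -m jog '[[[-0.01,0.15,0],[0,0,0],1],[[-0.01,0.15,0],[0,0,0],1],[[-0.01,0.15,0],[0,0,0],1],[[-0.01,0.15,0],[0,0,0],1]]'
python3 -c "from q import *; print(*tcp())"
```

```text
clock: 12.7
tcp_pos: [0.4857, 0.0756, 0.187]
orientation: [-179.9, -0.0, -166.7]
ft_force: [0.9, -2.5, -5.0]
opening: 0.297
finger_force: 29.7
[ 48.6  19.4 187. ] [-1.7994e+02 -4.0000e-02 -1.6666e+02] [ 0.9 -2.5 -5. ]
```

```bash
python3 -m jog '[[[-0.01,0.15,0],[0,0,0],1],[[-0.01,0.15,0],[0,0,0],1],[[-0.01,0.15,0],[0,0,0],1],[[-0.01,0.15,0],[0,0,0],1]]'
python3 -c "from q import *; print(*tcp())"
```

```text
clock: 13.03
tcp_pos: [0.4846, 0.0823, 0.187]
orientation: [180.0, -0.0, -166.6]
ft_force: [0.4, -2.2, -6.3]
opening: 0.301
finger_force: 29.7
[ 48.7  26.1 187. ] [ 1.8000e+02 -2.0000e-02 -1.6665e+02] [ 0.4 -2.2 -6.3]
```

```bash
python3 -m jog '[[[-0.01,0.15,0],[0,0,0],1],[[-0.01,0.15,0],[0,0,0],1],[[-0.01,0.15,0],[0,0,0],1],[[-0.01,0.15,0],[0,0,0],1]]'
python3 -c "from q import *; print(*tcp())"
```

```text
clock: 13.37
tcp_pos: [0.4836, 0.089, 0.1872]
orientation: [180.0, -0.0, -166.6]
ft_force: [0.3, 0.4, -5.5]
opening: 0.3
finger_force: 29.7
[ 48.9  32.9 187.2] [ 1.7995e+02 -1.0000e-02 -1.6662e+02] [ 0.3  0.4 -5.5]
```

```bash
python3 -m jog '[[[-0.01,0.15,0],[0,0,0],1],[[-0.01,0.15,0],[0,0,0],1],[[-0.01,0.1,0],[0,0,0],1],[[0,0.1,0],[0,0,0],1]]'
python3 -c "from q import *; print(*tcp())"
```

```text
clock: 13.7
tcp_pos: [0.4829, 0.0939, 0.1874]
orientation: [180.0, 0.0, -166.6]
ft_force: [-1.4, 0.2, -5.8]
opening: 0.296
finger_force: 29.7
[ 49.   37.8 187.4] [ 1.7996e+02  1.0000e-02 -1.6662e+02] [-1.4  0.2 -5.8]
```

```bash
python3 -m jog '[[[-0.01,0.1,0],[0,0,0],1],[[-0.01,0.1,0],[0,0,0],1]]'
python3 -c "from q import *; print(*tcp())"
```

```text
clock: 13.87
tcp_pos: [0.4827, 0.0956, 0.1875]
orientation: [180.0, 0.0, -166.6]
ft_force: [-0.1, 0.5, -6.5]
opening: 0.297
finger_force: 29.7
[ 49.1  39.6 187.5] [ 1.7997e+02  1.0000e-02 -1.6663e+02] [-0.1  0.5 -6.5]
```

```bash
python3 -m jog '[[[-0.01,0.1,0],[0,0,0],1],[[0,0.1,0],[0,0,0],1]]'
python3 -c "from q import *; print(*tcp())"
```

```text
clock: 14.03
tcp_pos: [0.4824, 0.0975, 0.1875]
orientation: [180.0, 0.0, -166.6]
ft_force: [-0.8, 1.2, -5.0]
opening: 0.298
finger_force: 29.7
[ 49.2  41.4 187.5] [ 1.7999e+02  2.0000e-02 -1.6663e+02] [-0.8  1.2 -5. ]
```

```bash
python3 -m jog '[[[-0.01,0.1,0],[0,0,0],1],[[0,0,0],[0,0,0],1]]'
python3 -c "from q import *; print(*tcp())"
```

```text
clock: 14.2
tcp_pos: [0.4823, 0.0981, 0.1875]
orientation: [-180.0, 0.0, -166.6]
ft_force: [-0.2, -0.3, -5.3]
opening: 0.294
finger_force: 29.7
[ 49.2  42.1 187.5] [-1.7998e+02  1.0000e-02 -1.6663e+02] [-0.2 -0.3 -5.3]
```

```bash
python3 -m jog '[[[-0.01,0.1,0],[0,0,0],1],[[0,0,0],[0,0,0],1]]'
python3 -c "from q import *; print(*tcp())"
```

```text
clock: 14.37
tcp_pos: [0.4822, 0.0989, 0.1874]
orientation: [-180.0, 0.0, -166.6]
ft_force: [-0.3, -0.1, -4.6]
opening: 0.297
finger_force: 29.7
[ 49.2  42.9 187.4] [-1.7997e+02  1.0000e-02 -1.6664e+02] [-0.3 -0.1 -4.6]
```

```bash
for i in 1; do python3 -m jog '[[[0,0.06,0],[0,0,0],1],[[0,0,0],[0,0,0],1]]'; done
python3 -c "from q import *; print(*tcp())"
```

```text
clock: 14.53
tcp_pos: [0.482, 0.0995, 0.1874]
orientation: [-180.0, 0.0, -166.6]
ft_force: [0.2, -0.9, -5.7]
opening: 0.298
finger_force: 29.7
[ 49.2  43.5 187.4] [-1.7998e+02  1.0000e-02 -1.6665e+02] [ 0.2 -0.9 -5.7]
```

```bash
python3 -m jog '[[[-0.01,0.06,0],[0,0,0],1],[[0,0,0],[0,0,0],1]]'
python3 -c "from q import *; print(*tcp())"
```

```text
clock: 14.7
tcp_pos: [0.4819, 0.1003, 0.1874]
orientation: [-180.0, 0.0, -166.6]
ft_force: [-0.2, 0.7, -5.0]
opening: 0.299
finger_force: 29.7
[ 49.2  44.3 187.4] [-179.99    0.   -166.64] [-0.2  0.7 -5. ]
```

```bash
python3 -m jog '[[[0,0.06,0],[0,0,0],1],[[0,0,0],[0,0,0],1]]'
python3 -c "from q import *; print(*tcp())"
```

```text
clock: 14.87
tcp_pos: [0.4817, 0.101, 0.1874]
orientation: [180.0, 0.0, -166.6]
ft_force: [0.3, 0.3, -5.6]
opening: 0.293
finger_force: 29.7
[ 49.1  45.1 187.4] [ 180.      0.   -166.63] [ 0.3  0.3 -5.6]
```

```bash
python3 -m jog '[[[-0.01,0.06,0],[0,0,0],1],[[0,0,0],[0,0,0],1]]'
python3 -c "from q import *; print(*tcp())"
```

```text
clock: 15.03
tcp_pos: [0.4817, 0.1015, 0.1874]
orientation: [-180.0, 0.0, -166.6]
ft_force: [0.7, -0.8, -5.6]
opening: 0.297
finger_force: 29.7
[ 49.2  45.5 187.4] [-179.99    0.   -166.63] [ 0.7 -0.8 -5.6]
```

```bash
python3 -m jog '[[[0,0.05,0],[0,0,0],1],[[0,0,0],[0,0,0],1]]'
python3 -c "from q import *; print(*tcp())"
```

```text
clock: 15.2
tcp_pos: [0.4817, 0.1016, 0.1874]
orientation: [-180.0, 0.0, -166.6]
ft_force: [1.5, -1.2, -4.6]
opening: 0.296
finger_force: 29.7
[ 49.2  45.6 187.4] [-1.7996e+02  1.0000e-02 -1.6664e+02] [ 1.5 -1.2 -4.6]
```

```bash
python3 -m jog '[[[0,0.05,0],[0,0,0],1],[[0,0,0],[0,0,0],1]]'
python3 -c "from q import *; print(*tcp())"
```

```text
clock: 15.37
tcp_pos: [0.4816, 0.1019, 0.1873]
orientation: [-179.9, 0.0, -166.7]
ft_force: [0.6, -2.8, -4.5]
opening: 0.294
finger_force: 29.7
[ 49.2  45.9 187.3] [-1.7995e+02  1.0000e-02 -1.6665e+02] [ 0.6 -2.8 -4.5]
```

```bash
python3 -m jog '[[[0,0.05,0],[0,0,0],1],[[0,0,0],[0,0,0],1]]'
python3 -c "from q import *; print(*tcp())"
```

```text
clock: 15.53
tcp_pos: [0.4816, 0.1021, 0.1873]
orientation: [-179.9, 0.0, -166.7]
ft_force: [1.5, -4.4, -5.9]
opening: 0.297
finger_force: 29.8
[ 49.2  46.2 187.3] [-1.7993e+02  1.0000e-02 -1.6666e+02] [ 1.5 -4.4 -5.9]
```

```bash
python3 -m jog '[[[0,0.08,0],[0,0,0],1],[[0,0.07,0],[0,0,0],1],[[0,0,0],[0,0,0],1]]'
python3 -c "from q import *; print(*tcp())"
```

```text
clock: 15.78
tcp_pos: [0.4817, 0.1025, 0.1874]
orientation: [-179.8, 0.0, -166.7]
ft_force: [1.4, -6.6, -5.7]
opening: 0.296
finger_force: 29.9
[ 49.3  46.5 187.4] [-1.7983e+02  3.0000e-02 -1.6668e+02] [ 1.4 -6.6 -5.7]
```

```bash
python3 -m jog '[[[0,0.06,0],[0,0,0],1],[[0,0.04,0],[0,0,0],1],[[0,0,0],[0,0,0],1]]'
python3 -c "from q import *; print(*tcp())"
```

```text
clock: 16.03
tcp_pos: [0.4817, 0.1026, 0.1874]
orientation: [-179.8, 0.0, -166.7]
ft_force: [2.4, -8.1, -5.6]
opening: 0.293
finger_force: 29.9
[ 49.4  46.6 187.4] [-1.7976e+02  4.0000e-02 -1.6670e+02] [ 2.4 -8.1 -5.6]
```

```bash
python3 -m jog '[[[0,0.08,0],[0,0,0],1],[[0,0.07,0],[0,0,0],1],[[0,0,0],[0,0,0],1]]'
python3 -c "from q import *; print(*tcp())"
```

```text
clock: 16.28
tcp_pos: [0.4817, 0.1028, 0.1875]
orientation: [-179.7, 0.0, -166.7]
ft_force: [3.0, -10.8, -6.0]
opening: 0.299
finger_force: 30.0
[ 49.4  46.8 187.5] [-1.7966e+02  5.0000e-02 -1.6674e+02] [  3.  -10.8  -6. ]
```

```bash
python3 -m jog '[[[0,0.07,0],[0,0,0],1],[[0,0.05,0],[0,0,0],1],[[0,0,0],[0,0,0],1]]'
python3 -c "from q import *; print(*tcp())"
```

```text
clock: 16.53
tcp_pos: [0.4817, 0.1029, 0.1875]
orientation: [-179.6, 0.0, -166.8]
ft_force: [3.5, -12.1, -5.8]
opening: 0.296
finger_force: 30.0
[ 49.4  46.9 187.5] [-1.7958e+02  5.0000e-02 -1.6677e+02] [  3.5 -12.1  -5.8]
```

```bash
python3 -m jog '[[[0,0.07,0],[0,0,0],1],[[0,0.06,0],[0,0,0],1],[[0,0,0],[0,0,0],1],[[0,0,0],[0,0,0],1],[[0,0,0],[0,0,0],1],[[0,0,0],[0,0,0],1]]'
python3 -c "from q import *; print(*tcp())"
```

```text
clock: 17.03
tcp_pos: [0.4816, 0.1031, 0.1875]
orientation: [-179.5, 0.0, -166.8]
ft_force: [4.7, -14.3, -5.6]
opening: 0.295
finger_force: 30.1
[ 49.4  47.1 187.5] [-1.795e+02  5.000e-02 -1.668e+02] [  4.7 -14.3  -5.6]
```

```bash
python3 -m jog '[[[0,-0.2,0],[0,0,0],1],[[0,-0.2,0],[0,0,0],1],[[0,-0.15,0],[0,0,0],1],[[0,-0.15,0],[0,0,0],1],[[0,0,0],[0,0,0],1],[[0,0,0],[0,0,0],1]]'
python3 -c "from q import *; print(*tcp())"
```

```text
clock: 17.53
tcp_pos: [0.4816, 0.1026, 0.1874]
orientation: [-180.0, 0.0, -166.6]
ft_force: [1.2, -3.5, -5.6]
opening: 0.294
finger_force: 30.0
[ 49.3  46.6 187.4] [-1.7999e+02  2.0000e-02 -1.6662e+02] [ 1.2 -3.5 -5.6]
```

```bash
python3 -m jog '[[[0,-0.07,0],[0,0,0],1],[[0,0,0],[0,0,0],1],[[0,0,0],[0,0,0],0.2],[[0,0,0],[0,0,0],0],[[0,0,0],[0,0,0],-0.2],[[0,0,0],[0,0,0],-0.3],[[0,0,0],[0,0,0],-0.3],[[0,0,0],[0,0,0],-0.3],[[0,0,0],[0,0,0],-0.3]]'
python3 -m jog '[[[0,0,-1],[0,0,0],-0.3],[[0,0,-1.5],[0,0,0],-0.3],[[0,0,-2],[0,0,0],-0.3],[[0,0,-2.5],[0,0,0],-0.3],[[-1,0,-2.5],[0,0,0],-0.3],[[-2,0,-1],[0,0,0],-0.3],[[-2,0,0],[0,0,0],-0.3],[[0,0,0],[0,0,0],-0.3],[[0,0,0],[0,0,0],-0.3],[[0,0,0],[0,0,0],-0.3]]'
python3 - <<'E'
from q import *
print(*tcp())
s=r.snapshot("wrist"); cv2.imwrite("pics/e.png",cv2.resize(s["frame"],(614,461))[:,:,::-1])
w=rail(cloud(s)); f=s["frame"].astype(int)
t=(f.max(2)<90)&(w[...,2]>213)&(w[...,2]<226)&(w[...,0]>32)&(w[...,0]<70)&(abs(w[...,1]-45)<40)
print("block",t.sum(),w[t].mean(0),cv2.minAreaRect(w[t][:,:2].astype(np.float32)))
k=w[(w[...,2]>224)&(w[...,2]<245)&(abs(w[...,0])<12)&(abs(w[...,1]-45)<15)]
print("knob",len(k),np.percentile(k,[1,50,99],axis=0).round(1).tolist())
E
```

```text
clock: 18.28
tcp_pos: [0.4817, 0.1019, 0.1875]
orientation: [180.0, 0.0, -166.6]
ft_force: [0.7, 0.1, -0.1]
opening: 0.639
finger_force: 0.0
clock: 19.12
tcp_pos: [0.5297, 0.1133, 0.2923]
orientation: [180.0, -0.1, -166.6]
ft_force: [-0.5, -1.4, -1.0]
opening: 0.649
finger_force: 0.0
[ 98.5  48.8 292.3] [ 1.7999e+02 -6.0000e-02 -1.6663e+02] [-0.5 -1.4 -1. ]
block 41 [ 45.87178758  45.82514447 213.42905116] ((46.3430290222168, 45.02083969116211), (22.373414993286133, 8.966680526733398), 80.23243713378906)
knob 234 [[-6.6, 37.4, 228.6], [-0.8, 43.1, 230.5], [4.9, 48.9, 232.0]]
```

View pics/e.png

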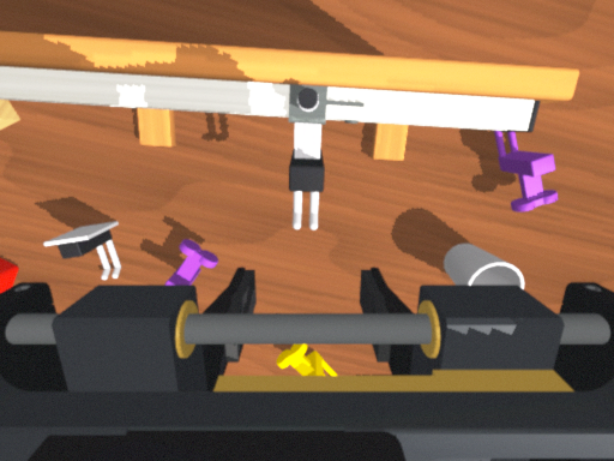

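The hanger (block at (306,172)) hangs square in the rail, with its neck in line with the plunger knob at (307,97). The knob sits about 2 mm higher than before, which fits the nose resting in the dip. The gripper is clear.

```bash
python3 -c "from workcell import r; print(r.close_job())"
```

```text
the job is handed in; nothing more can be done
None
```

I slid the hanger past the plunger to the stop, pressed it home at about 15 N and let go; the last picture shows it caught by the plunger, and I handed the job in at about 19 s without touching anything else on the bench.

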